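# Load the bur block and close the instrument tin

### The job

Finish packing the steel instrument tin for the steriliser: stand the rectangular bur block upright on the free part of the tin's floor, then put the tin's own rectangular lid on so that it sits fully down on the rim all round. Set both down gently rather than letting them drop, and leave the small round lid where it lies.

Things in the scene. Friction and masses are not known exactly. Their poses are not given: they have to be found in the camera images.
- tin: Open steel box with three instruments in it, fixed. Outside 120 (x) x 170 (y) x 56 mm high; walls and floor 4 mm, inside 112 x 162 mm. Origin: centre of its underside, on the table; z up. The instruments, fixed and up to 14 mm above the table, fill its +x side from x = +28 mm outward; the floor from x = -56 to +28 mm is free. It stands left or right, turned up to 20 degrees.
- bur_block: Aluminium block 50 (x) x 28 (y) x 28 mm high, with rows of tiny drill bits (burs) standing 10 mm out of its top; about 100 g, loose, upright on the table, turned up to 23 degrees. Origin: centre of its underside; z up. Grip it across the 28 mm. A round aluminium stand without burs, 44 mm across, is not it.
- lid: Steel plate 144 (x) x 194 (y) x 4 mm, 300 g, resting on its lip: 8 mm deep, 88 x 138 mm, it enters the tin with 12 mm to spare all round. Origin: centre of the lip's underside, on the table; z up; on the tin 48 mm above the tin's origin, long sides together, either way round. Bar handle over the middle, 70 (x) x 14 x 14 mm, centre 38 mm above the origin, 19 mm free below. Turned up to 20 degrees.
- round_lid: Round steel lid with a small knob, 90 mm across and 37 mm high, of another container. Origin: centre of its underside. It lies loose on the table between the tin and the rectangular lid and is to stay there.
Things that resemble listed ones, but are neither listed nor needed, are in the scene too. Leave any green or turquoise look-alike of the lid alone.

How it is judged:
By the outcome, as a careful person would: the job done as asked, in the order asked, and still so for the second after the job is handed in, with the robot touching nothing.
It also fails if it takes over 72 s, if anything falls off the work surface, if the arm or the gripper's body presses on something with over 40 N, if the wrist force passes 120 N, or if a joint passes its speed limit or range.

### The arm

A 6-joint arm with a two-finger parallel gripper is mounted at the origin on the work surface. World frame = base frame: x ahead of the robot, y to its left, z up, the work surface at z = 0. Lengths are in mm, angles in degrees, forces in N, time in s.
With the tool pointing down it reaches from about 350 to 850 mm from the base axis. Payload 8.1 kg.
Tool frame: the origin (TCP) lies at the very end of the fingers, on their centre line; the grasp point (between the pads) lies 19 mm behind it; z points along the fingers, y is the line along which they close (so a half turn about z gives the same grasp; the last joint's range is limited). The gripper opens to 85 mm and grips with 20 to 120 N. Pads are 22 mm wide; open, the fingers measure 114 mm over their backs; the gripper's body (76 mm by 85 mm) begins 54 mm behind the grasp point. The pads swing forward as they close: fully open they stand 13 mm farther back than shut.
Start: joints at [-71.986, 7.471, 85.268, -0, 87.261, -4.893], TCP at [233.56, -552.68, 231.292] pointing down, gripper open.
Joint ranges: [-169.43, 169.43], [-51.17, 129.36], [1.28, 143.12], [-76.62, 256.62], [0, 156.53], [-152.29, 152.29]. Speed limits (degrees/s): [136.94, 136.94, 159.86, 180, 180, 180].

### API

Orientations are given as [roll, pitch, yaw] about the fixed x, y, z axes, in that order (R = Rz(yaw) Ry(pitch) Rx(roll)).
In Python, from bench import sense, eyes, job, models gives the robot as it stands. The module is installed in compiled form; this text tells all that it offers.
- The arm moves only by the tool apply_moves, never from a script. Its argument "rows" is a list of rows, each a list of 6 numbers: the shift along the tool's x, y, z in mm, then the turn, a rotation vector about the tool's x, y, z in rad. In form: [[dx, dy, dz, rx, ry, rz], ...]. A call has exactly 5 rows; each row shifts and turns the commanded pose from where the row before left it, along the tool's axes as they then stand; what a row does not reach is not made up. A row lasts 1/8 s, in which the tool goes at most 62.5 mm and 10.7 degrees, less where a joint would pass 70% of its speed; a pose out of reach is approached as far as the arm can. A call is refused whole if a number of a shift passes 62.5 or a number of a turn 0.188, either way. A call with a gripper value outside its range is refused whole. "fingers" is the finger opening in mm, from 0 to 85.4, set as the call begins (left out, the last holds). The fingers move at their own pace and stop on an object; "grip_force" is the grip in N (left out, the last holds). Time passes only in rows, so rows that do not move let the fingers close, or fill a call up. It gives the time, the measured TCP pose, the force, the opening and the grip force at its end, in the units of the state.
- sense(): the state, without advancing time (a new reading comes with each control period).
- eyes.snapshot(name): name is "side" or "top"; returns (picture, depth): 400x640x3 uint8, red, green, blue; 400x640 float32, mm along the optical axis (not along the pixel's ray), 0 where there is no reading.
- eyes.get_calibration(name): a dict with "intrinsics" (3x3 intrinsics, pixels), "D" ([k1, k2, p1, p2, k3] as OpenCV has them; the pictures are not rectified), "R" (3x3) and "t" (3): a world point X has camera coordinates R X + t. Camera axes: x right, y down, z forward; pixel columns grow to the right and rows downward; lengths in mm; the calibration is good to about 2 mm. A picture is of the moment at which its call begins. get_calibration takes no time and is no camera call.
- job.hand_in(): hands the job in; it is judged then, once.
Trained networks look in the newest picture that a camera, given by its name, has taken for a name from the list of things; names that differ only in an ending like _2 or _b are one class to them, and where a whole thing is asked for, a point or a joint stands for the part that bears it (a point fixed in the world has none). Each returns a list of dicts, best first, with "confidence" (0 to 1); they miss things now and then, are a little off and sometimes report something else, mostly with a low value. They report only what shows in the picture. A call takes as long as a camera call. They do not tell look-alikes from the thing itself.
- models.boxes_of(name, camera): "xyz" ([x, y, z] in mm, in world coordinates, good to about 4 mm: the middle of the surface that is visible of it).
- models.cut_out(name, camera): "pixels" (400x640 bool, what is visible of it).
- models.place_of(name, camera): "xyz" ([x, y, z] in mm, in world coordinates, good to about 4 mm: a listed point, or the origin of a listed thing).
The state is a dict: "time": time; "joint_pos": joint angles; "qd": joint speeds; "joint_efforts": joint torques, N m; "tool_pos": TCP position; "tcp_rot": TCP orientation; "ft_force": force on the tool from outside, world axes, zero at the start; "wrist_torque": the same for the moment, N m; "finger_gap": finger opening in mm; "grip_force": force on a finger pad.
Only numpy, scipy, OpenCV 4.12 (cv2) and the standard library are available. Lean on these libraries where they do the work, as an engineer would, in place of code of your own. Each camera call takes 0.05 s, during which the arm holds its last target. There are 200 camera calls.

## Working session

There is one attempt and no reset: what is moved stays moved. The work goes in short steps, Python scripts to look and compute and a tool call to move; the robot and the scene stay as the last step left them, time stands still between calls to the robot, and variables do not carry over. Pictures are saved under pics/ and viewed, at most 10 in all, crops included, and the job is handed in when it is done.

Besides the shell and the picture viewer there is one more tool, called after "Call:" by a JSON object that holds its "name" and its "arguments", one argument or row to a line. apply_moves: Moves the arm, as the interface text tells. Its arguments: {"type":"object","properties":{"rows":{"type":"array"},"fingers":{"type":"number"},"grip_force":{"type":"number"}},"required":["rows"]}

```bash
mkdir -p pics
cat > h.py <<'E'
import numpy as np, cv2
from bench import sense, eyes, job, models
def cloud(name):
    im,d=eyes.snapshot(name); c=eyes.get_calibration(name)
    K=np.array(c["intrinsics"],float);D=np.array(c["D"],float);R=np.array(c["R"]);t=np.array(c["t"])
    v,u=np.mgrid[0:400,0:640]
    p=cv2.undistortPoints(np.stack([u,v],-1).reshape(-1,1,2).astype(float),K,D).reshape(400,640,2)
    X=np.dstack([p[...,0]*d,p[...,1]*d,d])
    W=(X-t.reshape(3))@R
    W[d<=0]=np.nan
    return im,d,W
def rect(W,m):
    p=W[m][:,:2]; p=p[~np.isnan(p).any(1)].astype(np.float32)
    return cv2.minAreaRect(p)
E
python3 - <<'E'
from h import *
s=sense();print(s)
im,d,W=cloud("top");cv2.imwrite("pics/top0.png",im[...,::-1])
np.save("W0.npy",W)
for n in ["tin","bur_block","lid","round_lid"]:
    print(n,[(np.round(o["xyz"]),round(o["confidence"],2)) for o in models.place_of(n,"top")])
im,d,W=cloud("side");cv2.imwrite("pics/side0.png",im[...,::-1])
for n in ["tin","bur_block","lid","round_lid"]:
    print(n,[(np.round(o["xyz"]),round(o["confidence"],2)) for o in models.place_of(n,"side")])
E
```

```text
{'time': 0.0, 'joint_pos': array([-7.19879486e+01,  7.51665449e+00,  8.53302849e+01, -1.07743034e-03,
        8.72619315e+01, -4.89503477e+00]), 'qd': array([-0.00931039, -0.05045557, -0.06976051,  0.15942064,  0.00528   ,
        0.05167407]), 'joint_efforts': array([ 1.77470189e-03, -5.69396138e+01, -5.00557137e+01,  1.39389249e-04,
        1.44031411e-02,  1.13818493e-05]), 'tool_pos': array([ 233.36345246, -552.14782823,  230.21868199]), 'tcp_rot': array([-1.79891434e+02, -8.21783139e-03,  2.29071309e+01]), 'ft_force': array([ 0.45296948,  0.0614924 , -0.24309792]), 'wrist_torque': array([-0.02377301, -0.01696959,  0.00669859]), 'grip_force': 0.0, 'finger_gap': 85.4673860115724}
tin [(array([ 532., -234.,   -1.]), 0.55)]
bur_block [(array([490.,  -2.,   1.]), 0.72), (array([676., 116.,   0.]), 0.49)]
lid [(array([482., 230.,  -3.]), 0.9), (array([ 295., -276.,   -0.]), 0.8), (array([223., 331.,   5.]), 0.73)]
round_lid [(array([492.,  -3.,   2.]), 0.57)]
tin [(array([ 528., -238.,   -3.]), 0.61)]
bur_block [(array([680., 114.,  -1.]), 0.87), (array([490.,  -5.,   2.]), 0.18)]
lid [(array([ 292., -275.,    1.]), 0.94), (array([216., 325.,  -0.]), 0.74), (array([481., 233.,   0.]), 0.69)]
round_lid [(array([488.,   0.,  -3.]), 0.88)]
```

View pics/top0.png

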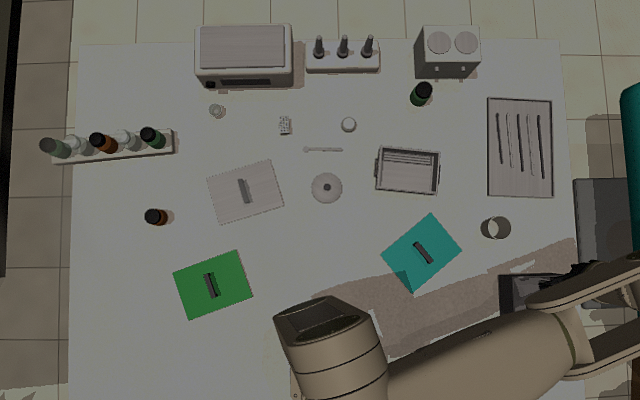

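View pics/side0.png

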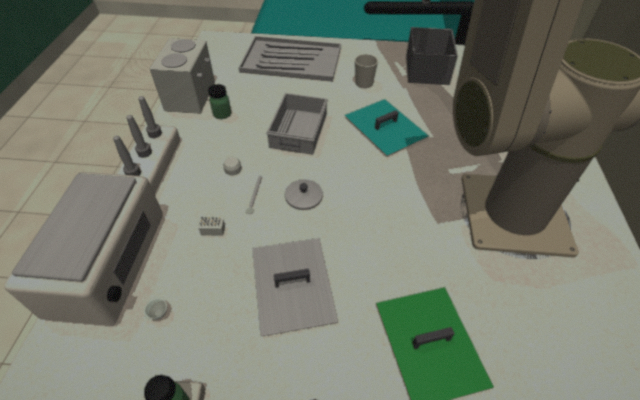

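The top view shows the tin at (407,170), with its instruments towards the far wall. The grey lid is at (245,190), the round lid at (327,187) and the bur block at (285,125). The green and turquoise plates are the decoys. Next I'll fit the poses from depth.

```bash
cat > fit.py <<'E'
from h import *
def near(W,c,r): return np.hypot(W[...,0]-c[0],W[...,1]-c[1])<r
for cam in ["top","side"]:
    im,d,W=cloud(cam); z=W[...,2]
    tab=np.nanmedian(z[near(W,(560,60),60)])
    print(cam,"table",tab)
    for n,c,r,lo,hi in [("tin rim",(530,-236),125,50,62),("tinfloor",(530,-236),90,1,8),("instr",(530,-236),90,9,18),("lid plate",(482,231),130,7,16),("handle",(482,231),70,34,52),("bur",(678,115),45,18,34),("burs",(678,115),45,33,45),("burall",(678,115),45,8,45),("round",(490,-2),60,5,45)]:
        m=near(W,c,r)&(z-tab>lo)&(z-tab<hi)
        if m.sum()>5: print(n,m.sum(),[np.round(x,1) for x in rect(W,m)],np.round(np.nanmedian(z[m]),1), np.round(np.nanmean(W[m][:,:2],0),1))
    for n in ["bur_block"]:
        for o in models.cut_out(n,cam):
            m=o["pixels"]; print(n,o["confidence"],m.sum(),np.round(np.nanmedian(W[m],0)))
    if cam=="top":
        a=cv2.resize(im[95:215,265:450],None,fx=4,fy=4,interpolation=cv2.INTER_CUBIC); cv2.imwrite("pics/crop1.png",np.clip(a[...,::-1]*1.4,0,255).astype(np.uint8))
E
python3 fit.py
```

```text
top table -0.01246632169360909
tin rim 423 [array([ 527.6, -236.6]), array([176.1, 125.2]), np.float64(83.1)] 54.2 [ 525.6 -236. ]
tinfloor 1309 [array([ 529.8, -235.4]), array([170.3, 179. ]), np.float64(84.6)] 3.9 [ 521.  -238.9]
instr 406 [array([ 526.5, -235. ]), array([168.7, 118. ]), np.float64(83.2)] 12.1 [ 557.4 -240.6]
lid plate 2796 [array([484. , 226.9]), array([246. , 221.6]), np.float64(9.6)] 11.7 [478.3 232.1]
handle 130 [array([477.9, 232.2]), array([69.8, 14.6]), np.float64(16.2)] 44.1 [477.3 231.9]
bur 150 [array([671.7, 115.4]), array([51.2, 27.8]), np.float64(4.7)] 27.3 [670.1 115. ]
burs 25 [array([672.6, 113.1]), array([39.9, 23. ]), np.float64(4.6)] 37.2 [672.8 115.5]
burall 178 [array([671.7, 115.3]), array([51.1, 28. ]), np.float64(5.2)] 27.5 [669.7 115. ]
round 744 [array([482.1,  -5.4]), array([100.7, 109.9]), np.float64(45.8)] 13.4 [484.3  -2.7]
bur_block 0.71 2902 [ 531. -242.    7.]
bur_block 0.7 182 [669. 115.  27.]
side table 0.8767857137523671
tin rim 496 [array([ 531.7, -238.9]), array([177.3, 125.8]), np.float64(82.9)] 55.5 [ 529.2 -228.1]
tinfloor 842 [array([ 527.2, -235.5]), array([174.4, 173.6]), np.float64(36.8)] 5.2 [ 520.3 -253.1]
instr 366 [array([ 530.4, -238.4]), array([171.2, 118.1]), np.float64(83.5)] 13.9 [ 548.7 -243.7]
lid plate 6038 [array([482.2, 231. ]), array([143.8, 196.4]), np.float64(16.1)] 12.5 [480.5 240.4]
handle 321 [array([482.1, 231.7]), array([69.4, 15.9]), np.float64(16.4)] 44.7 [481.5 233.7]
bur 275 [array([675.1, 115.3]), array([50. , 29.4]), np.float64(4.3)] 28.2 [673.4 118.2]
burs 50 [array([675. , 114.8]), array([40.5, 20.2]), np.float64(5.2)] 37.4 [675.7 114.8]
burall 390 [array([675.1, 115.3]), array([50. , 29.4]), np.float64(4.3)] 28.0 [673.  119.1]
round 893 [array([489.3,  -5.6]), array([88.8, 87.5]), np.float64(22.2)] 14.5 [4.882e+02 3.000e-01]
bur_block 0.65 451 [672. 123.  27.]
```

View pics/crop1.png

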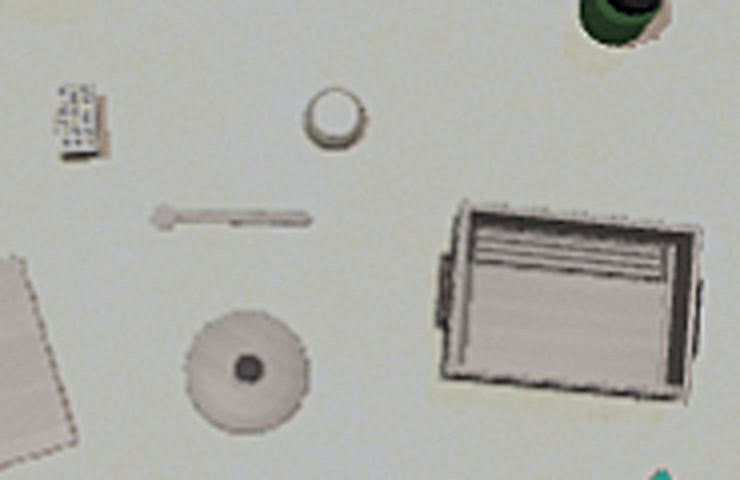

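The crop confirms that the instruments lie on the tin's far (+x) side. Estimates:
- Tin: (530,-237), yaw -7.
- Lid: (481,232), yaw 16.3.
- Bur block: (673,115), yaw 4.5.

I'll move towards the block now.

Call:
{"name": "apply_moves", "arguments": {
  "rows": [
    [47, -31.5, 0, 0, 0, 0],
    [47, -31.5, 0, 0, 0, 0],
    [47, -31.5, 0, 0, 0, 0],
    [47, -31.5, 0, 0, 0, 0],
    [47, -31.5, 0, 0, 0, 0]
  ],
  "fingers": 60
}}

```text
time: 1.32
tool_pos: [389.5, -314.6, 231.5]
tcp_rot: [180.0, -0.0, 22.9]
ft_force: [1.3, 1.4, -0.0]
finger_gap: 60.2
grip_force: 0.0
```

Call:
{"name": "apply_moves", "arguments": {
  "rows": [
    [47, -31.5, 0, 0, 0, 0],
    [47, -31.5, 0, 0, 0, 0],
    [47, -31.5, 0, 0, 0, 0],
    [47, -31.5, 0, 0, 0, 0],
    [47, -31.5, 0, 0, 0, 0]
  ]
}}

```text
time: 1.95
tool_pos: [544.8, -77.9, 231.6]
tcp_rot: [180.0, -0.0, 22.9]
ft_force: [0.9, -0.4, 0.3]
finger_gap: 60.0
grip_force: 0.0
```

```bash
cat > go.py <<'E'
import sys
from h import *
from scipy.spatial.transform import Rotation as Ro
# usage: go.py x y z yaw -> shift in tool axes now, and turn vector
s=sense(); x,y,z,yaw=map(float,sys.argv[1:5])
R=Ro.from_euler("xyz",s["tcp_rot"],degrees=True); T=Ro.from_euler("xyz",[180,0,yaw],degrees=True)
print("t",round(s["time"],2),"pos",s["tool_pos"].round(1),s["tcp_rot"].round(2),"gap",round(s["finger_gap"],1),"F",s["ft_force"].round(1))
print("shift",R.inv().apply(np.array([x,y,z])-s["tool_pos"]).round(1),"turn",(R.inv()*T).as_rotvec().round(3))
E
python3 go.py 673.5 115.3 130 4.5
```

```text
t 1.95 pos [544.8 -77.9 231.6] [ 1.7997e+02 -4.0000e-02  2.2910e+01] gap 60.0 F [ 0.9 -0.4  0.3]
shift [ 193.7 -127.9  101.7] turn [ 0.    -0.001  0.321]
```

Call:
{"name": "apply_moves", "arguments": {
  "rows": [
    [38.7, -25.6, 14, 0, 0, 0],
    [38.7, -25.6, 14, 0, 0, 0],
    [38.7, -25.6, 14, 0, 0, 0],
    [38.7, -25.6, 14, 0, 0, 0],
    [38.7, -25.6, 14, 0, 0, 0]
  ]
}}

```text
time: 2.58
tool_pos: [673.1, 115.0, 160.8]
tcp_rot: [180.0, -0.0, 22.9]
ft_force: [0.1, -0.6, 0.7]
finger_gap: 60.0
grip_force: 0.0
```

Call:
{"name": "apply_moves", "arguments": {
  "rows": [
    [0, 0, 16, 0, 0, 0.16],
    [0, 0, 15, 0, 0, 0.161],
    [0, 0, 0, 0, 0, 0],
    [0, 0, 0, 0, 0, 0],
    [0, 0, 0, 0, 0, 0]
  ]
}}

```text
time: 3.2
tool_pos: [673.0, 113.5, 131.7]
tcp_rot: [-180.0, -0.1, 4.6]
ft_force: [-0.6, 0.1, -1.1]
finger_gap: 60.3
grip_force: 0.0
```

```bash
python3 go.py 673.5 115.3 4 4.5
python3 - <<'E'
from h import *
for cam in ["side","top"]:
    im,d,W=cloud(cam);z=W[...,2]
    m=(np.hypot(W[...,0]-675,W[...,1]-115)<45)&(z>20)&(z<34)
    print(m.sum(),rect(W,m) if m.sum()>20 else 0)
    if cam=="side": cv2.imwrite("pics/s1.png",cv2.resize(im[100:300,100:330],None,fx=3,fy=3)[...,::-1])
E
```

```text
t 3.2 pos [673.  113.5 131.7] [-1.80e+02 -1.10e-01  4.62e+00] gap 60.3 F [-0.6  0.1 -1.1]
shift [  0.4  -1.7 127.7] turn [-0.    -0.002  0.002]
263 ((675.5491333007812, 115.1656494140625), (50.953453063964844, 29.659101486206055), 4.146642684936523)
148 ((671.056640625, 115.48517608642578), (50.43352508544922, 27.865163803100586), 4.755373001098633)
```

View pics/s1.png

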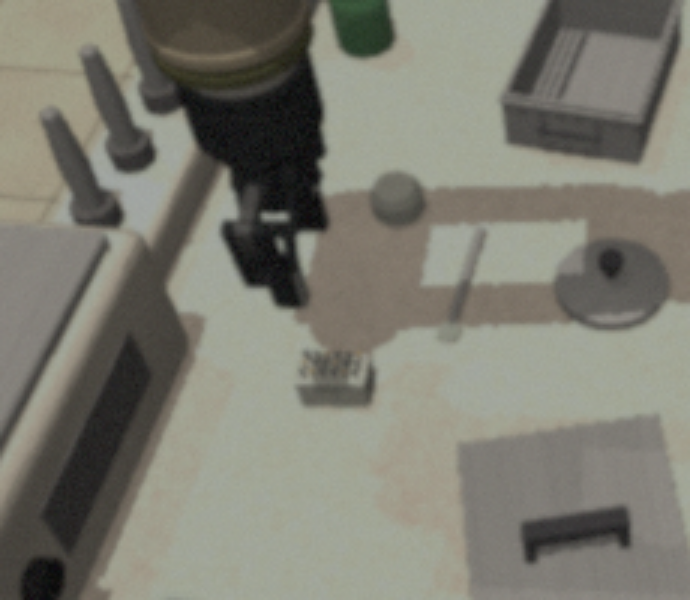

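The gripper (crop 265,270) hangs over the upright bur block (335,380) with clear space around it. I'll descend and grip.

Call:
{"name": "apply_moves", "arguments": {
  "rows": [
    [0.3, -1.5, 40, 0, 0, 0],
    [0, 0, 40, 0, 0, 0],
    [0, 0, 30, 0, 0, 0],
    [0, 0, 10, 0, 0, 0],
    [0, 0, 7, 0, 0, 0]
  ]
}}

```text
time: 3.92
tool_pos: [673.1, 115.2, 4.0]
tcp_rot: [-180.0, -0.1, 4.5]
ft_force: [-0.2, 0.5, 1.0]
finger_gap: 59.9
grip_force: 0.0
```

Call:
{"name": "apply_moves", "arguments": {
  "rows": [
    [0, 0, 0, 0, 0, 0],
    [0, 0, 0, 0, 0, 0],
    [0, 0, 0, 0, 0, 0],
    [0, 0, 0, 0, 0, 0],
    [0, 0, 0, 0, 0, 0]
  ],
  "fingers": 15,
  "grip_force": 40
}}

```text
time: 4.55
tool_pos: [673.8, 115.3, 5.1]
tcp_rot: [-180.0, -0.2, 4.5]
ft_force: [-0.7, -0.2, 6.1]
finger_gap: 27.2
grip_force: 41.4
```

```bash
python3 go.py 673.5 115.3 130 4.5
```

```text
t 4.55 pos [673.8 115.3   5.1] [-1.80e+02 -1.60e-01  4.52e+00] gap 27.2 F [-0.7 -0.2  6.1]
shift [ 1.000e-01 -0.000e+00 -1.249e+02] turn [-0.    -0.003  0.   ]
```

Call:
{"name": "apply_moves", "arguments": {
  "rows": [
    [0, 0, -10, 0, 0, 0],
    [0, 0, -30, 0, 0, 0],
    [0, 0, -40, 0, 0, 0],
    [0, 0, -40, 0, 0, 0],
    [0, 0, -25, 0, 0, 0]
  ]
}}

```text
time: 5.18
tool_pos: [673.2, 115.3, 151.5]
tcp_rot: [-180.0, -0.2, 4.5]
ft_force: [0.6, 0.2, -0.2]
finger_gap: 27.3
grip_force: 40.6
```

```bash
python3 go.py 516 -235 110 -7
```

```text
t 5.17 pos [673.2 115.3 151.5] [-1.80e+02 -1.60e-01  4.52e+00] gap 27.3 F [ 0.6  0.2 -0.2]
shift [-184.4  336.8   41. ] turn [-0.    -0.003  0.201]
```

Call:
{"name": "apply_moves", "arguments": {
  "rows": [
    [-18.4, 33.7, 0, 0, 0, 0],
    [-18.4, 33.7, 0, 0, 0, 0],
    [-18.4, 33.7, 0, 0, 0, 0],
    [-18.4, 33.7, 0, 0, 0, 0],
    [-18.4, 33.7, 0, 0, 0, 0]
  ]
}}

```text
time: 5.8
tool_pos: [593.2, -61.0, 148.6]
tcp_rot: [-180.0, 0.0, 4.5]
ft_force: [-0.8, -0.5, -1.7]
finger_gap: 27.4
grip_force: 40.7
```

Call:
{"name": "apply_moves", "arguments": {
  "rows": [
    [-18.4, 33.7, 5, 0, 0, 0],
    [-18.4, 33.7, 5, 0, 0, 0],
    [-18.4, 33.7, 5, 0, 0, 0],
    [-18.4, 33.7, 5, 0, 0, 0],
    [-18.4, 33.7, 5, 0, 0, 0]
  ]
}}

```text
time: 6.42
tool_pos: [514.8, -236.3, 123.5]
tcp_rot: [180.0, -0.0, 4.5]
ft_force: [0.5, -0.3, -0.8]
finger_gap: 27.6
grip_force: 40.7
```

Call:
{"name": "apply_moves", "arguments": {
  "rows": [
    [0, 0, 5, 0, 0, 0.1],
    [0, 0, 5, 0, 0, 0.1],
    [0, 0, 5, 0, 0, 0],
    [0, 0, 0, 0, 0, 0],
    [0, 0, 0, 0, 0, 0]
  ]
}}

```text
time: 7.05
tool_pos: [515.7, -235.2, 108.6]
tcp_rot: [180.0, -0.0, -6.9]
ft_force: [-0.0, -0.9, -1.2]
finger_gap: 27.4
grip_force: 40.6
```

```bash
python3 go.py 516 -235 9 -7
python3 - <<'E'
from h import *
for cam in ["side"]:
    im,d,W=cloud(cam);z=W[...,2]
    cv2.imwrite("pics/s2.png",cv2.resize(im[20:190,220:420],None,fx=3,fy=3)[...,::-1])
E
```

```text
t 7.05 pos [ 515.7 -235.2  108.6] [ 1.80e+02 -1.00e-02 -6.86e+00] gap 27.4 F [-0.  -0.9 -1.2]
shift [ 0.2 -0.2 99.6] turn [ 0.    -0.     0.003]
```

View pics/s2.png

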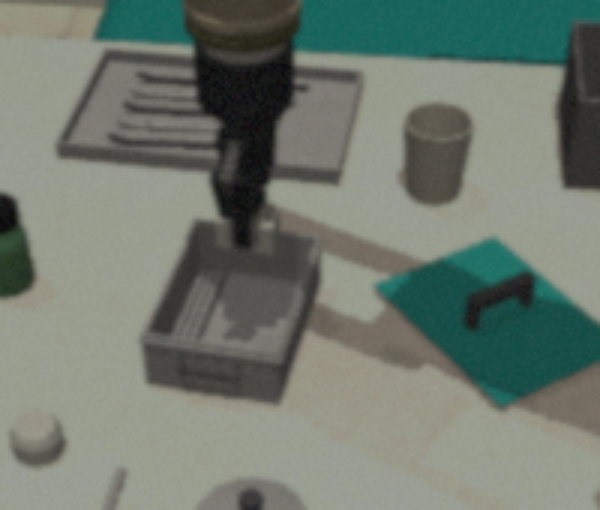

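The block is held upright at (248,235) above the tin's free floor. I'll lower it in and go slowly at the end.

Call:
{"name": "apply_moves", "arguments": {
  "rows": [
    [0, 0, 20, 0, 0, 0],
    [0, 0, 30, 0, 0, 0],
    [0, 0, 25, 0, 0, 0],
    [0, 0, 12, 0, 0, 0],
    [0, 0, 6, 0, 0, 0]
  ]
}}

```text
time: 7.72
tool_pos: [515.1, -234.9, 14.1]
tcp_rot: [-180.0, 0.1, -6.9]
ft_force: [-0.8, 0.6, -1.5]
finger_gap: 27.1
grip_force: 40.6
```

Call:
{"name": "apply_moves", "arguments": {
  "rows": [
    [0, 0, 1.2, 0, 0, 0],
    [0, 0, 1.2, 0, 0, 0],
    [0, 0, 1, 0, 0, 0],
    [0, 0, 1, 0, 0, 0],
    [0, 0, 0, 0, 0, 0]
  ]
}}

```text
time: 8.35
tool_pos: [515.6, -235.3, 11.0]
tcp_rot: [180.0, -0.0, -6.9]
ft_force: [0.1, 0.0, -1.5]
finger_gap: 27.1
grip_force: 40.6
```

Call:
{"name": "apply_moves", "arguments": {
  "rows": [
    [0, 0, 0.6, 0, 0, 0],
    [0, 0, 0.6, 0, 0, 0],
    [0, 0, 0, 0, 0, 0],
    [0, 0, 0, 0, 0, 0],
    [0, 0, 0, 0, 0, 0]
  ]
}}

```text
time: 8.98
tool_pos: [515.6, -235.3, 9.7]
tcp_rot: [180.0, -0.0, -6.9]
ft_force: [-0.4, -0.6, -1.7]
finger_gap: 27.2
grip_force: 40.6
```

Call:
{"name": "apply_moves", "arguments": {
  "rows": [
    [0, 0, 0.5, 0, 0, 0],
    [0, 0, 0.5, 0, 0, 0],
    [0, 0, 0.5, 0, 0, 0],
    [0, 0, 0, 0, 0, 0],
    [0, 0, 0, 0, 0, 0]
  ]
}}

```text
time: 9.6
tool_pos: [515.7, -235.3, 9.1]
tcp_rot: [180.0, 0.0, -6.9]
ft_force: [-4.7, 2.5, 8.8]
finger_gap: 27.1
grip_force: 41.9
```

Contact with the floor. I'll release and rise.

Call:
{"name": "apply_moves", "arguments": {
  "rows": [
    [0, 0, 0, 0, 0, 0],
    [0, 0, 0, 0, 0, 0],
    [0, 0, 0, 0, 0, 0],
    [0, 0, 0, 0, 0, 0],
    [0, 0, 0, 0, 0, 0]
  ],
  "fingers": 50
}}

```text
time: 10.22
tool_pos: [515.6, -235.2, 8.1]
tcp_rot: [-180.0, 0.0, -6.9]
ft_force: [0.5, -0.7, 0.2]
finger_gap: 49.7
grip_force: 0.0
```

Call:
{"name": "apply_moves", "arguments": {
  "rows": [
    [0, 0, -10, 0, 0, 0],
    [0, 0, -30, 0, 0, 0],
    [0, 0, -50, 0, 0, 0],
    [0, 0, -50, 0, 0, 0],
    [0, 0, -40, 0, 0, 0]
  ]
}}

```text
time: 10.85
tool_pos: [516.1, -235.6, 191.6]
tcp_rot: [179.9, -0.2, -6.9]
ft_force: [1.1, -0.7, -0.5]
finger_gap: 50.2
grip_force: 0.0
```

```bash
python3 go.py 481 232 150 16.3
```

```text
t 10.85 pos [ 516.1 -235.6  191.6] [ 1.7994e+02 -1.5000e-01 -6.9400e+00] gap 50.2 F [ 1.1 -0.7 -0.5]
shift [ -91.5 -459.9   40.9] turn [ 0.002 -0.002 -0.406]
```

Call:
{"name": "apply_moves", "arguments": {
  "rows": [
    [-9.2, -46, 0, 0, 0, 0],
    [-9.2, -46, 0, 0, 0, 0],
    [-9.2, -46, 0, 0, 0, 0],
    [-9.2, -46, 0, 0, 0, 0],
    [-9.2, -46, 0, 0, 0, 0]
  ],
  "fingers": 45
}}

```text
time: 11.48
tool_pos: [497.6, -0.0, 189.2]
tcp_rot: [-180.0, -0.1, -7.0]
ft_force: [0.6, 0.9, -0.6]
finger_gap: 45.1
grip_force: 0.0
```

Call:
{"name": "apply_moves", "arguments": {
  "rows": [
    [-9.2, -46, 5, 0, 0, 0],
    [-9.2, -46, 5, 0, 0, 0],
    [-9.2, -46, 5, 0, 0, 0],
    [-9.2, -46, 5, 0, 0, 0],
    [-9.2, -46, 5, 0, 0, 0]
  ]
}}

```text
time: 12.1
tool_pos: [479.8, 234.1, 164.0]
tcp_rot: [-180.0, -0.1, -6.9]
ft_force: [0.9, 0.4, 0.6]
finger_gap: 44.9
grip_force: 0.0
```

Call:
{"name": "apply_moves", "arguments": {
  "rows": [
    [0, 0, 15, 0, 0, -0.14],
    [0, 0, 15, 0, 0, -0.14],
    [0, 0, 15, 0, 0, -0.126],
    [0, 0, 0, 0, 0, 0],
    [0, 0, 0, 0, 0, 0]
  ]
}}

```text
time: 12.72
tool_pos: [480.3, 232.6, 119.3]
tcp_rot: [-180.0, -0.1, 16.2]
ft_force: [0.6, -0.2, 0.2]
finger_gap: 45.2
grip_force: 0.0
```

```bash
python3 go.py 481 232 18 16.3
python3 - <<'E'
from h import *
for cam in ["side","top"]:
    im,d,W=cloud(cam);z=W[...,2]
    def f(n,c,r,lo,hi):
        m=(np.hypot(W[...,0]-c[0],W[...,1]-c[1])<r)&(z>lo)&(z<hi)
        if m.sum()>10: print(cam,n,m.sum(),[np.round(x,1) for x in rect(W,m)],np.nanmedian(z[m]).round(1))
    f("block",(516,-235),40,24,37); f("burs",(516,-235),35,39,49); f("rim",(530,-237),125,51,62)
    f("handle",(481,232),50,38,52)
    if cam=="top": cv2.imwrite("pics/t3.png",cv2.resize(im[120:230,190:460],None,fx=2.9,fy=2.9)[...,::-1])
E
```

```text
t 12.72 pos [480.3 232.6 119.3] [-1.7999e+02 -7.0000e-02  1.6150e+01] gap 45.2 F [ 0.6 -0.2  0.2]
shift [  0.4   0.8 101.3] turn [-0.    -0.001 -0.003]
side rim 20 [array([ 482. , -157.4]), array([25.1,  6.1]), np.float64(83.7)] 54.5
side handle 285 [array([481.9, 231.8]), array([69.6, 15.6]), np.float64(15.0)] 45.2
top block 142 [array([ 514.1, -233.2]), array([29.2, 50. ]), np.float64(84.5)] 30.7
top burs 21 [array([ 513.4, -232.8]), array([18.4, 39.2]), np.float64(81.4)] 41.6
top rim 389 [array([ 527.4, -236.5]), array([175.5, 124.9]), np.float64(83.2)] 54.9
```

View pics/t3.png

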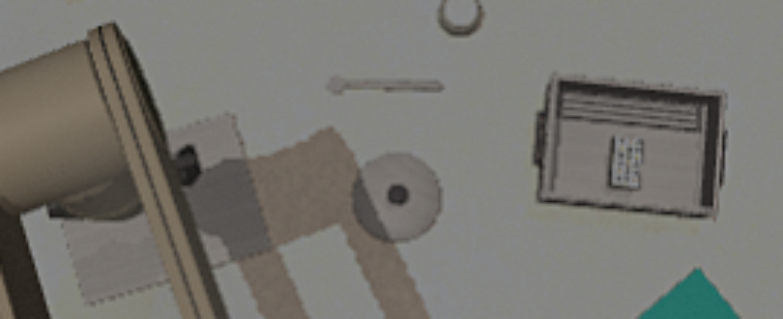

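The block stands upright in the tin at (627,162), clear of the instruments. Next I'll grip the lid's handle.

Call:
{"name": "apply_moves", "arguments": {
  "rows": [
    [0.4, 0.6, 30, 0, 0, 0],
    [0, 0, 35, 0, 0, 0],
    [0, 0, 22, 0, 0, 0],
    [0, 0, 8, 0, 0, 0],
    [0, 0, 5, 0, 0, 0]
  ]
}}

```text
time: 13.45
tool_pos: [481.1, 232.2, 18.8]
tcp_rot: [-180.0, -0.1, 16.3]
ft_force: [-0.3, 0.7, -0.3]
finger_gap: 44.9
grip_force: 0.0
```

Call:
{"name": "apply_moves", "arguments": {
  "rows": [
    [0, 0, 0, 0, 0, 0],
    [0, 0, 0, 0, 0, 0],
    [0, 0, 0, 0, 0, 0],
    [0, 0, 0, 0, 0, 0],
    [0, 0, 0, 0, 0, 0]
  ],
  "fingers": 5,
  "grip_force": 80
}}

```text
time: 14.08
tool_pos: [481.4, 232.4, 19.5]
tcp_rot: [-180.0, -0.1, 16.3]
ft_force: [-1.5, -0.7, 6.1]
finger_gap: 12.9
grip_force: 79.0
```

Call:
{"name": "apply_moves", "arguments": {
  "rows": [
    [0, 0, -10, 0, 0, 0],
    [0, 0, -25, 0, 0, 0],
    [0, 0, -40, 0, 0, 0],
    [0, 0, -35, 0, 0, 0],
    [0, 0, -20, 0, 0, 0]
  ]
}}

```text
time: 14.7
tool_pos: [481.0, 232.2, 150.7]
tcp_rot: [-180.0, -0.1, 16.3]
ft_force: [-0.6, -0.2, -3.8]
finger_gap: 12.5
grip_force: 78.2
```

```bash
python3 go.py 529.5 -237.3 110 -7
```

```text
t 14.7 pos [481.  232.2 150.7] [-1.7999e+02 -1.3000e-01  1.6320e+01] gap 12.5 F [-0.6 -0.2 -3.8]
shift [-85.5 464.2  40.4] turn [-0.001 -0.002  0.407]
```

Call:
{"name": "apply_moves", "arguments": {
  "rows": [
    [-3, 16, 0, 0, 0, 0],
    [-6, 32, 0, 0, 0, 0],
    [-6, 33, 0, 0, 0, 0],
    [-6, 33, 0, 0, 0, 0],
    [-6, 33, 0, 0, 0, 0]
  ]
}}

```text
time: 15.32
tool_pos: [494.5, 81.2, 146.4]
tcp_rot: [-180.0, 0.2, 16.3]
ft_force: [0.5, -0.4, -4.8]
finger_gap: 12.5
grip_force: 78.2
```

Call:
{"name": "apply_moves", "arguments": {
  "rows": [
    [-6, 33, 0, 0, 0, 0],
    [-6, 33, 0, 0, 0, 0],
    [-6, 33, 0, 0, 0, 0],
    [-6, 33, 0, 0, 0, 0],
    [-6, 33, 0, 0, 0, 0]
  ]
}}

```text
time: 15.95
tool_pos: [511.8, -85.1, 146.3]
tcp_rot: [-179.9, 0.2, 16.3]
ft_force: [-0.4, 0.2, -3.2]
finger_gap: 12.5
grip_force: 78.2
```

Call:
{"name": "apply_moves", "arguments": {
  "rows": [
    [-6, 33, 0, 0, 0, 0],
    [-6, 33, 0, 0, 0, 0],
    [-6, 32, 0, 0, 0, 0],
    [-6, 32, 0, 0, 0, 0],
    [-4.5, 22, 0, 0, 0, 0]
  ]
}}

```text
time: 16.58
tool_pos: [527.2, -238.9, 146.5]
tcp_rot: [-179.9, 0.1, 16.2]
ft_force: [-0.3, 0.9, -3.4]
finger_gap: 12.5
grip_force: 78.3
```

Call:
{"name": "apply_moves", "arguments": {
  "rows": [
    [0, 0, 5, 0, 0, 0.1],
    [0, 0, 5, 0, 0, 0.11],
    [0, 0, 5, 0, 0, 0.11],
    [0, 0, 5, 0, 0, 0.087],
    [0, 0, 0, 0, 0, 0]
  ]
}}

```text
time: 17.2
tool_pos: [527.6, -237.0, 126.7]
tcp_rot: [-179.9, 0.2, -7.0]
ft_force: [1.1, 0.1, -2.8]
finger_gap: 12.6
grip_force: 78.4
```

```bash
python3 go.py 529.5 -237.3 85 -7
python3 - <<'E'
from h import *
s=sense()
for cam in ["side","top"]:
    im,d,W=cloud(cam);z=W[...,2]
    for n in ["lid"]:
        ms=models.cut_out(n,cam)
        for o in ms:
            m=o["pixels"]; c=np.nanmedian(W[m],0)
            if c[2]>40:
                mm=m&(np.abs(z-c[2])<12); print(cam,o["confidence"],mm.sum(),c.round(1),[np.round(x,1) for x in rect(W,mm)])
    cv2.imwrite(f"pics/{cam}4.png",cv2.resize(im[20:200,210:430] if cam=="side" else im[110:230,310:480],None,fx=3,fy=3)[...,::-1])
    np.save(cam+"4.npy",W)
E
```

```text
t 17.2 pos [ 527.6 -237.   126.7] [-1.7994e+02  1.5000e-01 -6.9700e+00] gap 12.6 F [ 1.1  0.1 -2.8]
shift [ 2.1  0.1 41.7] turn [-0.001  0.003  0.   ]
side 0.82 2194 [ 518.  -216.5  120.4] [array([ 528.2, -237.2]), array([197.8, 143.8]), np.float64(82.8)]
top 0.82 1944 [ 501.9 -215.4  119.7] [array([ 525.8, -235.9]), array([195.9, 144.5]), np.float64(82.9)]
```

View pics/side4.png

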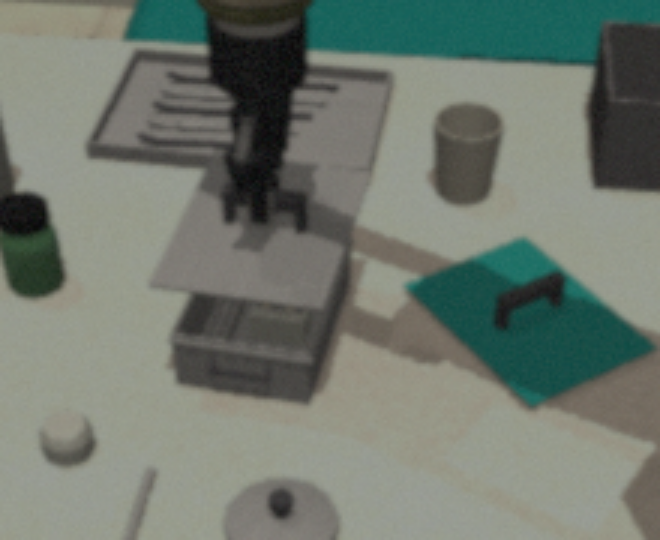

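The lid is held level and parallel over the tin (crop 265,235), about 2.5 mm short in x. I'll correct that and lower it.

Call:
{"name": "apply_moves", "arguments": {
  "rows": [
    [2.6, 0.8, 10, 0, 0, 0],
    [0, 0, 15, 0, 0, 0],
    [0, 0, 12, 0, 0, 0],
    [0, 0, 9, 0, 0, 0],
    [0, 0, 5, 0, 0, 0]
  ]
}}

```text
time: 18.02
tool_pos: [530.8, -238.2, 76.1]
tcp_rot: [-180.0, 0.1, -7.0]
ft_force: [-0.1, -0.0, -3.1]
finger_gap: 12.7
grip_force: 78.5
```

Call:
{"name": "apply_moves", "arguments": {
  "rows": [
    [0, 0, 2, 0, 0, 0],
    [0, 0, 1.5, 0, 0, 0],
    [0, 0, 1.2, 0, 0, 0],
    [0, 0, 1, 0, 0, 0],
    [0, 0, 0, 0, 0, 0]
  ]
}}

```text
time: 18.65
tool_pos: [531.2, -238.4, 71.5]
tcp_rot: [180.0, 0.0, -7.0]
ft_force: [0.3, -0.4, -3.7]
finger_gap: 12.1
grip_force: 78.5
```

Call:
{"name": "apply_moves", "arguments": {
  "rows": [
    [0, 0, 0.6, 0, 0, 0],
    [0, 0, 0.5, 0, 0, 0],
    [0, 0, 0, 0, 0, 0],
    [0, 0, 0, 0, 0, 0],
    [0, 0, 0, 0, 0, 0]
  ]
}}

```text
time: 19.27
tool_pos: [531.2, -238.4, 70.4]
tcp_rot: [-180.0, -0.0, -7.0]
ft_force: [0.6, -0.4, -3.7]
finger_gap: 12.0
grip_force: 78.5
```

Call:
{"name": "apply_moves", "arguments": {
  "rows": [
    [0, 0, 0.6, 0, 0, 0],
    [0, 0, 0.6, 0, 0, 0],
    [0, 0, 0.5, 0, 0, 0],
    [0, 0, 0, 0, 0, 0],
    [0, 0, 0, 0, 0, 0]
  ]
}}

```text
time: 19.9
tool_pos: [531.2, -238.4, 68.7]
tcp_rot: [180.0, -0.0, -7.0]
ft_force: [0.1, 0.1, -3.5]
finger_gap: 12.3
grip_force: 78.5
```

Call:
{"name": "apply_moves", "arguments": {
  "rows": [
    [0, 0, 0.4, 0, 0, 0],
    [0, 0, 0.4, 0, 0, 0],
    [0, 0, 0.3, 0, 0, 0],
    [0, 0, 0, 0, 0, 0],
    [0, 0, 0, 0, 0, 0]
  ]
}}

```text
time: 20.52
tool_pos: [531.2, -238.4, 67.6]
tcp_rot: [-180.0, -0.0, -7.0]
ft_force: [-0.8, 0.3, -3.0]
finger_gap: 12.3
grip_force: 78.5
```

Call:
{"name": "apply_moves", "arguments": {
  "rows": [
    [0, 0, 0.4, 0, 0, 0],
    [0, 0, 0.4, 0, 0, 0],
    [0, 0, 0, 0, 0, 0],
    [0, 0, 0, 0, 0, 0],
    [0, 0, 0, 0, 0, 0]
  ]
}}

```text
time: 21.15
tool_pos: [531.3, -238.4, 67.5]
tcp_rot: [180.0, -0.0, -7.0]
ft_force: [-4.8, 2.1, 4.8]
finger_gap: 12.5
grip_force: 79.7
```

There's contact at the expected height, so I'll release and retreat.

Call:
{"name": "apply_moves", "arguments": {
  "rows": [
    [0, 0, 0, 0, 0, 0],
    [0, 0, 0, 0, 0, 0],
    [0, 0, 0, 0, 0, 0],
    [0, 0, 0, 0, 0, 0],
    [0, 0, 0, 0, 0, 0]
  ],
  "fingers": 45
}}

```text
time: 21.78
tool_pos: [531.2, -238.5, 66.8]
tcp_rot: [-180.0, -0.0, -7.0]
ft_force: [0.1, -0.5, -0.3]
finger_gap: 45.5
grip_force: 0.0
```

Call:
{"name": "apply_moves", "arguments": {
  "rows": [
    [0, 0, -10, 0, 0, 0],
    [0, 0, -30, 0, 0, 0],
    [0, 0, -50, 0, 0, 0],
    [0, 0, -50, 0, 0, 0],
    [0, 0, -40, 0, 0, 0]
  ]
}}

```text
time: 22.4
tool_pos: [531.7, -238.6, 250.3]
tcp_rot: [179.9, -0.2, -7.0]
ft_force: [0.2, 0.5, -0.3]
finger_gap: 44.8
grip_force: 0.0
```

Call:
{"name": "apply_moves", "arguments": {
  "rows": [
    [-20, -40, 0, 0, 0, 0],
    [-20, -50, 0, 0, 0, 0],
    [-20, -50, 0, 0, 0, 0],
    [-20, -50, 0, 0, 0, 0],
    [-20, -40, 0, 0, 0, 0]
  ]
}}

```text
time: 23.02
tool_pos: [459.5, 3.8, 247.8]
tcp_rot: [-180.0, -0.1, -7.0]
ft_force: [1.5, 0.0, 0.1]
finger_gap: 45.3
grip_force: 0.0
```

Call:
{"name": "apply_moves", "arguments": {
  "rows": [
    [0, 0, 0, 0, 0, 0],
    [0, 0, 0, 0, 0, 0],
    [0, 0, 0, 0, 0, 0],
    [0, 0, 0, 0, 0, 0],
    [0, 0, 0, 0, 0, 0]
  ]
}}

```text
time: 23.65
tool_pos: [460.1, 1.5, 246.6]
tcp_rot: [180.0, 0.0, -7.1]
ft_force: [-0.6, 0.2, 0.4]
finger_gap: 45.1
grip_force: 0.0
```

Run:
```python
from h import *
for cam in ["side","top"]:
    im,d,W=cloud(cam);z=W[...,2]
    m=(np.hypot(W[...,0]-530,W[...,1]+237)<125)&(z>53)&(z<70)
    P=W[m]; A=np.c_[P[:,:2]-[530,-237],np.ones(len(P))]; c=np.linalg.lstsq(A,P[:,2],rcond=None)[0]
    print(cam,[np.round(x,1) for x in rect(W,m)],"plane",c.round(4),"round",[o["xyz"] for o in models.place_of("round_lid",cam)])
    cv2.imwrite(f"pics/{cam}5.png",cv2.resize(im[20:220,210:430] if cam=="side" else im[110:230,310:480],None,fx=3,fy=3)[...,::-1])
```

```text
side [array([ 532.2, -239.3]), array([200.2, 145. ]), np.float64(82.7)] plane [-2.00000e-04 -1.20000e-03  6.11044e+01] round [[486.6, -6.1, 1.4]]
top [array([ 528.8, -237.1]), array([195.7, 144.9]), np.float64(83.0)] plane [-1.30000e-03  2.20000e-03  5.93953e+01] round [[493.1, -0.4, 1.7]]
```

View pics/side5.png

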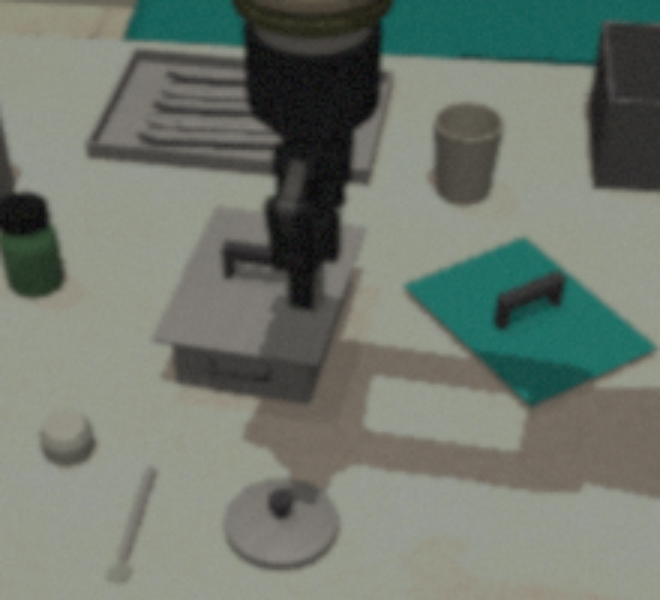

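The lid sits flat on the tin (260,290). Its top measures z≈60 with tilt under 0.2°, it is centred on the rim, and the round lid (280,522) hasn't moved.

```bash
python3 -c "
from bench import job
print(job.hand_in())"
```

```text
the job is handed in; nothing more can be done
None
```

The bur block stands upright on the tin's free floor, the tin's own lid sits flat on the rim all round, the round lid was left where it lay, and I handed the job in at about 24 s.

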